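# Free the vacuum packer's lid if it is caught and hold it open

## Robot

A 6-joint arm with a two-finger parallel gripper is mounted at the origin on the work surface. World frame = base frame: x ahead of the robot, y to its left, z up, the work surface at z = 0. Lengths are in m, angles in degrees, forces in N, time in s.
With the tool pointing down it reaches from about 0.3 to 0.75 m from the base axis. Payload 8.5 kg.
Tool frame: the origin (TCP) lies between the finger pads; the fingertips stand 17 mm ahead of it and the grasp point (between the pads) lies 2 mm behind it; z points along the fingers, y is the direction in which the jaws open and shut (so a half turn about z gives the same grasp; the last joint's range is limited). The gripper opens to 85 mm and grips with 20 to 120 N. Pads are 22 mm wide; open, the fingers measure 114 mm over their backs; the gripper's body (76 mm by 85 mm) begins 54 mm behind the grasp point. The pads swing forward as they close: fully open they stand 13 mm farther back than shut.
Start: joints at [59.857, 21.807, 74.336, -0, 83.858, -12.336], TCP at [0.168, 0.524, 0.248] pointing down, gripper open.
Joint ranges: [-178.18, 178.18], [-50.72, 133.34], [12.68, 142.11], [-81.47, 261.47], [9.98, 163.14], [-165.26, 165.26]. Speed limits (degrees/s): [136.94, 136.94, 180, 180, 180, 180].

## Interface

Orientations are given as a 3x3 rotation matrix whose columns are the frame's x, y, z axes.
In Python, from rig import readout, eyes, env gives the robot as it stands.
- The arm moves only by the tool arm_command, never from a script. Its argument "rows" is text: rows parted by semicolons, each of 7 numbers parted by spaces: the closure, from 0 (fully open) to 1 (shut), then the shift along the tool's x, y, z in mm, then the turn, a rotation vector about the tool's x, y, z in degrees. In form: grip dx dy dz rx ry rz; .... A call has 1 to 5 rows; each row shifts and turns the commanded pose from where the row before left it, along the tool's axes as they then stand; what a row does not reach is not made up. A row lasts 1/12 s, in which the tool goes at most 41.7 mm and 7.16 degrees, less where a joint would pass 70% of its speed; a pose out of reach is approached as far as the arm can. A call with a gripper value outside its range is refused whole. The fingers move at their own pace and stop on an object; "squeeze" is the grip in N (left out, the last holds). Time passes only in rows, so rows that do not move let the fingers close. It gives the time, the measured TCP pose, the force and the opening at its end, in the units of the state.
- readout.observe(): the state, without advancing time (a new reading comes with each control period).
- eyes.get_image(name): name is "scene" or "top" or "wrist"; returns the picture (480x640x3 uint8, red, green, blue); there is no depth.
- eyes.camera_model(name): a dict with "mtx" (3x3 intrinsics, pixels), "view" (4x4, takes a point from world to camera coordinates). Camera axes: x right, y up, looking along -z (the intrinsics and any distortion apply to the point x, -y, -z); pixel columns grow to the right and rows downward; lengths in m; the calibration is good to about 2 mm. A picture is of the moment at which its call begins: read the wrist's pose just before it. camera_model takes no time and is no camera call; for the wrist camera it gives the pose at the moment of the call.
- env.close_job(): hands the job in, once; it reports no verdict.
The state is a dict: "time_s": time; "q": joint angles; "qvel": joint speeds; "joint_efforts": joint torques, N m; "position": TCP position; "tool_rot": TCP orientation; "ft_force": force on the tool from outside, world axes, zero at the start; "wrist_torque": the same for the moment, N m; "grip_width": finger opening in m.
Only numpy, scipy, OpenCV 4.12 (cv2) and the standard library are available. Lean on these libraries where they do the work, as an engineer would, in place of code of your own. Each camera call takes 0.05 s, during which the arm holds its last target. There are 200 camera calls.

## Task

I need both hands for a filled pouch, so open the vacuum packer for me: first tug the lid up by its blue bow handle, before touching the red slide catch, to learn whether the catch is still holding it; if it is, free it by pushing the catch over to its open end (green dot). Then raise the lid at least half-way to upright, never letting it drop, and finish while still holding it open, for it falls shut by itself; leave the can, jar and tub standing where they are.

Things in the scene. Friction and masses are not known exactly. Their poses are not given: they have to be found in the camera images.
- packer: White table-top vacuum packer, fixed. Origin on the bench under it; axes +x to its back, +y to its left seen from the robot, +z up. The base fills x -160 to 120, y -200 to 200, z 0 to 75 mm. Its front deck (x -160 to -75, top at z 75) has the control panel on the left and the red slide catch on the right. Behind the deck lies the lid (x -75 to 105, y -185 to 185, top at z 104 mm when shut).
- hinge (a point): Middle of the lid's hinge line, which runs along the packer's y at x = 105 mm, z = 80 mm in the packer's frame. The lid turns about it. Axes as the packer's.
- lid (a joint): Opening angle of the lid, rad: 0 shut, growing as its front rises; stop at 1.25. It takes 2 to 5 N of lift at the handle and falls shut if let go. Caught, it rises freely only 4 mm at the front (about 0.025 rad), then stops dead; else it goes on rising. Being caught cannot be seen, nor told from the catch's place: the keeper inside may sit some mm to either side.
- handle (a point): Middle of the bar of the blue bow handle on the lid. The bar is round, 14 mm thick, along the packer's y, 106 mm clear between its posts; its centre is 40 mm above the lid's top. It turns with the lid: shut, it lies 150 mm in front of the hinge line and 64 mm above it (x = -45, z = 144 mm in the packer's frame).
- catch (a joint): Travel of the red slide catch, m: 0 at its locked end (red dot), 0.028 at its open end (green dot), growing as it slides to the packer's right (packer -y). Starts at 0.002 to 0.014, slides with about 3 N of friction and stays where left. At its open end it never holds the lid. Lower a caught lid first, so that the bolt slides easily.
- fin (a point): Centre of the catch's red upright fin, gripped or pushed to slide the catch: 12 mm thick (packer x), 22 mm long (packer y), standing 2 to 32 mm above the deck; this point is 17 mm above the deck, 92 mm above the bench. At catch = 0 it is at x = -122, y = -100 mm in the packer's frame; clear deck around it, 41 mm to the lid's front edge.
- can: Bystander: open steel can, 75 mm across, 100 mm tall, standing on the bench to the left of the packer. Origin at the centre of its underside.
- jar: Bystander: amber glass jar with a brass lid, 68 mm across, 110 mm tall, standing to the right of the packer. Origin at the centre of its underside.
- tub: Bystander: round food tub with a white lid, 114 mm across, 72 mm tall, standing farther to the left. Origin at the centre of its underside.

How it is judged (in metres and radians):
On the way, in this order (a step that is already met when the one before it is completed fails the run):
1. the lid is tugged up by the robot (at least 0.006 rad, about 1 mm) while the slide catch has not been moved yet (less than 4 mm) (value of joint lid above 0.006 rad and distance of fin from where it was at the start of the episode below 0.004 m and contact force between any of the fingers, the arm and lid above 0.5 N), for 0.1 s.
2. the lid is raised at least 0.7 rad (40 degrees) (value of joint lid above 0.7 rad and contact force between any of the fingers, the arm and lid above 0.5 N), for 0.2 s.
At the end, for the whole second after the job is handed in: The lid is held open by the robot at 0.7 rad (40 degrees) or more, still (under 0.1 rad/s), the robot touching it with more than 0.5 N and no bystander touching it; can, jar and tub upright and within 30 mm of where they stood (all of step 2 and velocity of joint lid between -0.1 and 0.1 rad/s and distance of each of can, jar, tub from where it was at the start of the episode below 0.03 m and angle between each of can, jar, tub's own z axis and vertical below 0.2 rad and contact force between lid and can below 0.2 N and contact force between lid and jar below 0.2 N and contact force between lid and tub below 0.2 N); the arm keeps its last pose, push and grip.
It fails at once if the steel can is pushed more than 30 mm or tipped (distance of can from where it was at the start of the episode above 0.03 m or angle between can's own z axis and vertical above 0.35 rad).
It fails at once if the amber jar is pushed more than 30 mm or tipped (distance of jar from where it was at the start of the episode above 0.03 m or angle between jar's own z axis and vertical above 0.35 rad).
It fails at once if the lidded tub is pushed more than 30 mm or tipped (distance of tub from where it was at the start of the episode above 0.03 m or angle between tub's own z axis and vertical above 0.35 rad).
It fails at once if the lid is let drop (falls faster than 3.5 rad/s) (velocity of joint lid below -3.5 rad/s).
It also fails if it takes over 51 s, if anything falls off the work surface, if the arm or the gripper's body presses on something with over 40 N, if the wrist force passes 120 N, or if a joint passes its speed limit or range.

## Working session

There is one attempt and no reset: what is moved stays moved. The work goes in short steps, Python scripts to look and compute and a tool call to move; the robot and the scene stay as the last step left them, time stands still between calls to the robot, and variables do not carry over. Pictures are saved under pics/ and viewed, about 8 in all and at most 12, crops included, and the job is handed in when it is done.

Besides the shell and the picture viewer there is one more tool, called after "Call:" in YAML: its name, and indented under it one key for each argument. arm_command: Moves the arm, as the interface text tells. Its arguments: {"type":"object","properties":{"rows":{"type":"string"},"squeeze":{"type":"number"}},"required":["rows"]}

```bash
ls; mkdir -p pics; python3 - <<'E'
from rig import readout, eyes, env
import cv2, numpy as np
s=readout.observe()
for k,v in s.items(): print(k,np.round(v,4).tolist())
a=[]
for n in ("scene","top"):
    im=eyes.get_image(n); cv2.imwrite(f"pics/{n}0.png",im[:,:,::-1])
    m=eyes.camera_model(n); print(n,np.round(m["mtx"],1).tolist(),np.round(m["view"],3).tolist(),m.keys())
E
```

```text
pics
time_s 0.0
q [59.8586, 21.8399, 74.3856, 0.0003, 83.8591, -12.337]
qvel [0.0692, -0.0701, -0.0636, -0.0518, 0.1726, -0.0149]
joint_efforts [-0.0002, -44.8466, -23.128, -0.0002, 0.0048, 0.0]
position [0.168, 0.5234, 0.2477]
tool_rot [[-0.9521, 0.3058, -0.0007], [0.3058, 0.9521, -0.0013], [0.0003, -0.0014, -1.0]]
ft_force [-0.0097, 0.3309, 0.3359]
wrist_torque [0.0148, -0.0257, -0.057]
grip_width 0.0855
scene [[470.4, 0.0, 326.4], [0.0, 470.4, 236.1], [0.0, 0.0, 1.0]] [[-0.62, 0.784, -0.006, 0.285], [-0.461, -0.359, 0.812, 0.21], [0.635, 0.506, 0.584, -1.594], [0.0, 0.0, 0.0, 1.0]] dict_keys(['mtx', 'view'])
top [[606.6, 0.0, 322.8], [0.0, 606.6, 239.6], [0.0, 0.0, 1.0]] [[-0.097, -0.995, -0.002, 0.152], [0.975, -0.096, 0.201, -0.587], [-0.2, 0.017, 0.98, -1.248], [0.0, 0.0, 0.0, 1.0]] dict_keys(['mtx', 'view'])
```

View pics/top0.png

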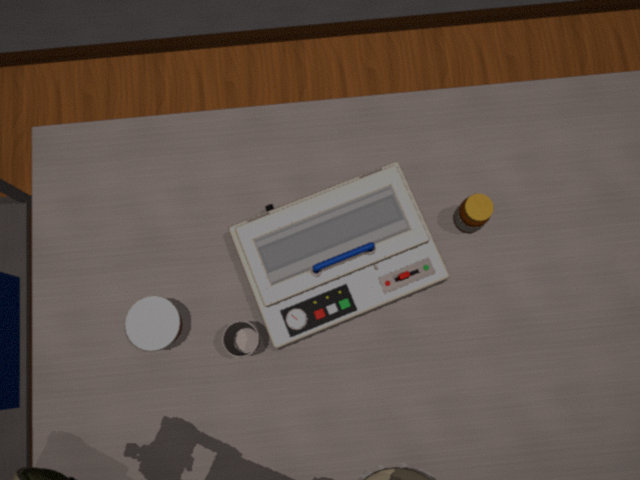

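View pics/scene0.png

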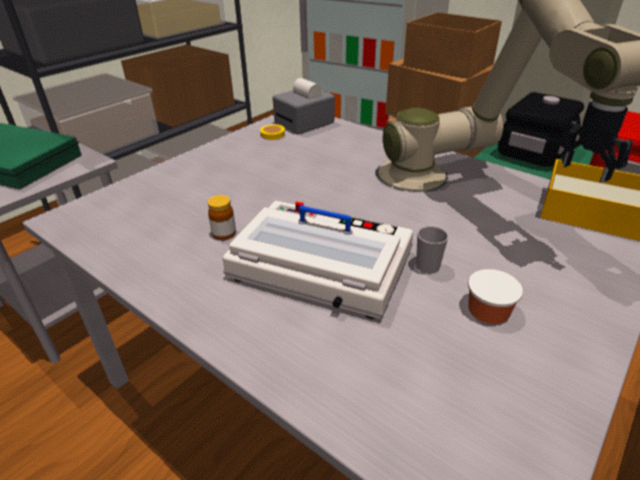

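The top view shows the handle from (317,267) to (371,247), the fin near (405,276), the red dot at (388,283), the green dot at (426,267), the can at (241,340), the jar at (477,209) and the tub at (153,323). The scene view agrees. The shelf and bench items there are background.

```bash
cat > h.py <<'E'
import cv2, numpy as np
def ray(m,uv):
    K,V=np.array(m["mtx"]),np.array(m["view"]); R,t=V[:3,:3],V[:3,3]
    d=np.linalg.inv(K)@[uv[0],uv[1],1]; d=R.T@(d*[1,-1,-1]); return -R.T@t,d
def onz(m,uv,z):
    c,d=ray(m,uv); return c+d*(z-c[2])/d[2]
def blobs(im,lo,hi,roi=(0,0,640,480),amin=4):
    h=cv2.cvtColor(im,cv2.COLOR_RGB2HSV); k=cv2.inRange(h,np.array(lo),np.array(hi))
    w=np.zeros_like(k); x0,y0,x1,y1=roi; w[y0:y1,x0:x1]=k[y0:y1,x0:x1]
    n,l,s,c=cv2.connectedComponentsWithStats(w)
    return [(int(s[i,4]),np.round(c[i],1).tolist(),np.argwhere(l==i)[:,::-1]) for i in range(1,n) if s[i,4]>=amin]
E
python3 - <<'E'
from h import *; from rig import eyes
im=cv2.imread("pics/top0.png")[:,:,::-1].copy(); m=eyes.camera_model("top")
R=(280,230,445,300)
for a,c,p in blobs(im,(105,120,50),(130,255,255),R):
    r=cv2.minAreaRect(p.astype(np.float32)); print("blue",a,c,r,onz(m,c,.144).round(4))
    b=cv2.boxPoints(r); print([onz(m,q,.144).round(3).tolist() for q in b])
for n,lo,hi in(("red",(0,120,60),(8,255,255)),("red2",(172,120,60),(180,255,255)),("green",(45,100,50),(85,255,255))):
    for a,c,p in blobs(im,lo,hi,(370,250,445,300)): print(n,a,c,"deck",onz(m,c,.076).round(4),"top",onz(m,c,.107).round(4))
for n,c,z in(("can",(241,335),.1),("jar",(478,207),.11),("tub",(153,323),.072)): print(n,onz(m,c,z).round(3))
for n,c in(("BR",(447,278)),("BL",(278,346))): print(n,onz(m,c,.075).round(3))
E
```

```text
blue 390 [342.9, 256.4] ((343.0000305175781, 256.5), (6.499337673187256, 64.9933853149414), 68.19859313964844) [0.5439 0.0589 0.144 ]
[[0.532, 0.123, 0.144], [0.569, -0.003, 0.144], [0.556, -0.006, 0.144], [0.519, 0.119, 0.144]]
red 67 [403.9, 275.0] deck [ 0.5037 -0.0679  0.076 ] top [ 0.4996 -0.0634  0.107 ]
red 21 [387.0, 283.0] deck [ 0.4903 -0.0306  0.076 ] top [ 0.4866 -0.027   0.107 ]
green 17 [425.6, 267.0] deck [ 0.5161 -0.1156  0.076 ] top [ 0.5117 -0.1099  0.107 ]
can [0.411 0.279 0.1  ]
jar [ 0.627 -0.235  0.11 ]
tub [0.455 0.463 0.072]
BR [ 0.489 -0.157  0.075]
BL [0.383 0.208 0.075]
```

```bash
cat >> h.py <<'E'
from scipy.spatial.transform import Rotation as Ro
YAW=np.radians(16.4)
def plan(p1,R1,n,g,p0=None,R0=None):
    from rig import readout
    s=readout.observe(); p=np.array(s["position"] if p0 is None else p0); R=np.array(s["tool_rot"] if R0 is None else R0)
    w=Ro.from_matrix(R.T@R1).as_rotvec(degrees=True)/n; d=(np.array(p1)-p)/n; o=[]
    for i in range(n):
        o.append(" ".join([f"{g:g}"]+[f"{v:.1f}" for v in np.r_[R.T@d*1000,w]])); R=R@Ro.from_rotvec(w,degrees=True).as_matrix()
    for i in range(0,n,5): print("; ".join(o[i:i+5]))
def down(yaw=YAW): # tool y along packer x
    y=np.array([np.cos(yaw),np.sin(yaw),0]); z=np.array([0,0,-1.]); return np.c_[np.cross(y,z),y,z]
E
python3 -c "
from h import *; print(down().round(2).tolist())
plan([.544,.059,.26],down(),15,0)"
```

```text
[[-0.28, 0.96, 0.0], [0.96, 0.28, 0.0], [0.0, 0.0, -1.0]]
0 -33.3 -21.8 -0.8 -0.0 0.0 3.7; 0 -34.7 -19.6 -0.8 -0.0 0.0 3.7; 0 -35.9 -17.3 -0.8 -0.0 0.0 3.7; 0 -36.9 -15.0 -0.8 -0.0 0.0 3.7; 0 -37.8 -12.5 -0.8 -0.0 0.0 3.7
0 -38.5 -10.0 -0.8 -0.0 0.0 3.7; 0 -39.1 -7.5 -0.8 -0.0 0.0 3.7; 0 -39.5 -5.0 -0.8 -0.0 0.0 3.7; 0 -39.8 -2.4 -0.8 -0.0 0.0 3.7; 0 -39.8 0.2 -0.8 -0.0 0.0 3.7
0 -39.7 2.8 -0.8 -0.0 0.0 3.7; 0 -39.5 5.3 -0.8 -0.0 0.0 3.7; 0 -39.0 7.9 -0.8 -0.0 0.0 3.7; 0 -38.5 10.4 -0.8 -0.0 0.0 3.7; 0 -37.7 12.9 -0.8 -0.0 0.0 3.7
```

Call:
arm_command:
  rows: "0 -33 -22 -1 0 0 3.7; 0 -35 -20 -1 0 0 3.7; 0 -36 -17 -1 0 0 3.7; 0 -37 -15 -1 0 0 3.7; 0 -38 -12.5 -1 0 0 3.7"

```text
time_s: 0.52
position: [0.2944, 0.3668, 0.2532]
tool_rot: [[-0.804, 0.594, -0.0], [0.594, 0.804, -0.0], [0.0, -0.0, -1.0]]
ft_force: [0.5, 0.6, -0.9]
grip_width: 0.0853
```

Call:
arm_command:
  rows: "0 -38.5 -10 -1 0 0 3.7; 0 -39 -7.5 -1 0 0 3.7; 0 -39.5 -5 -1 0 0 3.7; 0 -40 -2.5 -1 0 0 3.7; 0 -40 0 -1 0 0 3.7"

```text
time_s: 0.93
position: [0.4202, 0.2118, 0.2582]
tool_rot: [[-0.574, 0.819, -0.0], [0.819, 0.574, -0.0], [0.0, -0.0, -1.0]]
ft_force: [1.1, 0.3, 0.2]
grip_width: 0.0856
```

Call:
arm_command:
  rows: "0 -40 3 -1 0 0 3.7; 0 -39.5 5 -1 0 0 3.7; 0 -39 8 -1 0 0 3.7; 0 -38.5 10.5 -1 0 0 3.7; 0 -37.5 13 -1 0 0 3.7"

```text
time_s: 1.35
position: [0.5465, 0.0574, 0.2631]
tool_rot: [[-0.284, 0.959, -0.001], [0.959, 0.284, 0.0], [0.0, -0.001, -1.0]]
ft_force: [0.4, 1.3, 0.3]
grip_width: 0.0855
```

```bash
python3 - <<'E'
from h import *; from rig import eyes,readout
s=readout.observe(); print(s["time_s"],np.round(s["position"],4),np.round(s["tool_rot"],3).tolist(),np.round(s["q"],1), s["qvel"])
m=eyes.camera_model("wrist"); im=eyes.get_image("wrist"); cv2.imwrite("pics/w1.png",im[:,:,::-1])
V=np.array(m["view"]); print("cam",-V[:3,:3].T@V[:3,3])
for a,c,p in blobs(im,(105,120,40),(130,255,255),amin=200):
    r=cv2.minAreaRect(p.astype(np.float32)); print("blue",a,c,onz(m,r[0],.144).round(4),[onz(m,q,.144).round(3).tolist() for q in cv2.boxPoints(r)])
for n,lo,hi in(("red",(0,120,60),(8,255,255)),("green",(45,100,50),(85,255,255))):
    for a,c,p in blobs(im,lo,hi,amin=40): print(n,a,c,"deck",onz(m,c,.076).round(4),"top",onz(m,c,.107).round(4))
E
```

```text
1.35 [0.5465 0.0574 0.2631] [[-0.284, 0.959, -0.001], [0.959, 0.284, 0.0], [0.0, -0.001, -1.0]] [ -6.4  21.2  72.8   0.   86.  -22.8] [-36.55700401  25.54819158 -41.35442022   0.18251637  15.54848352
   7.6215958 ]
cam [0.52320822 0.13656155 0.38971572]
blue 2904 [319.5, 225.0] [0.542  0.0643 0.144 ] [[0.519, 0.122, 0.144], [0.53, 0.126, 0.144], [0.57, -0.004, 0.144], [0.556, -0.008, 0.144]]
red 574 [221.8, 114.4] deck [0.4387 0.1178 0.076 ] top [0.4471 0.1196 0.107 ]
red 97 [242.9, 280.7] deck [ 0.4897 -0.0309  0.076 ] top [ 0.493  -0.0143  0.107 ]
red 360 [240.1, 321.6] deck [ 0.497  -0.0779  0.076 ] top [ 0.4996 -0.0567  0.107 ]
green 448 [227.6, 180.5] deck [0.4549 0.0635 0.076 ] top [0.4616 0.0707 0.107 ]
green 73 [248.8, 354.9] deck [ 0.5149 -0.1159  0.076 ] top [ 0.5157 -0.0909  0.107 ]
```

View pics/w1.png

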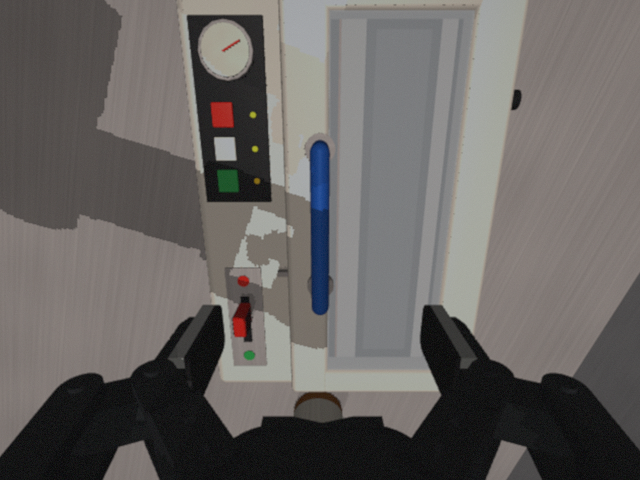

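The wrist view shows the handle vertical at column 320, rows 140–312. The fin is at (240,322), with the dots at (243,281) and (249,355). Every position agrees with the top view within 3 mm, so I'm moving down to the handle.

```bash
python3 -c "
from h import *
plan([.543,.060,.142],down(),5,0)"
```

```text
0 1.9 -1.0 24.1 0.0 0.0 -0.1; 0 1.9 -1.0 24.1 0.0 0.0 -0.1; 0 1.9 -1.0 24.1 0.0 0.0 -0.1; 0 1.9 -1.0 24.1 0.0 0.0 -0.1; 0 1.9 -1.0 24.1 0.0 0.0 -0.1
```

Call:
arm_command:
  rows: "0 2 -1 24 0 0 0; 0 2 -1 24 0 0 0; 0 2 -1 24 0 0 0; 0 2 -1 24 0 0 0; 0 2 -1 24 0 0 0"

```text
time_s: 1.82
position: [0.5376, 0.0675, 0.142]
tool_rot: [[-0.287, 0.958, -0.001], [0.958, 0.287, 0.0], [0.0, -0.0, -1.0]]
ft_force: [0.6, -0.9, -0.4]
grip_width: 0.0857
```

Call:
arm_command:
  rows: "0 0 0 0 0 0 0; 0 0 0 0 0 0 0"

```text
time_s: 1.98
position: [0.5377, 0.0675, 0.143]
tool_rot: [[-0.287, 0.958, -0.002], [0.958, 0.287, 0.0], [0.001, -0.002, -1.0]]
ft_force: [-0.0, -0.2, 0.5]
grip_width: 0.0856
```

Call:
arm_command:
  rows: "0.3 -8 3 1 0 0 0; 0.6 0 0 0 0 0 0; 0.8 0 0 0 0 0 0; 1 0 0 0 0 0 0; 1 0 0 0 0 0 0"
  squeeze: 25

```text
time_s: 2.4
position: [0.5434, 0.0606, 0.1429]
tool_rot: [[-0.287, 0.958, 0.001], [0.958, 0.287, -0.0], [-0.0, 0.001, -1.0]]
ft_force: [-0.1, -0.5, 1.0]
grip_width: 0.0257
```

Call:
arm_command:
  rows: "1 0 0 0 0 0 0; 1 0 0 0 0 0 0; 1 0 0 0 0 0 0; 1 0 0 0 0 0 0; 1 0 0 0 0 0 0"

```text
time_s: 2.82
position: [0.5435, 0.0607, 0.1427]
tool_rot: [[-0.287, 0.958, 0.001], [0.958, 0.287, 0.0], [-0.0, 0.001, -1.0]]
ft_force: [0.8, 0.4, 4.9]
grip_width: 0.0127
```

Call:
arm_command:
  rows: "1 0 0 -1 0 0 0; 1 0 0 -1 0 0 0; 1 0 0 0 0 0 0; 1 0 0 0 0 0 0"

```text
time_s: 3.15
position: [0.5437, 0.0608, 0.1436]
tool_rot: [[-0.287, 0.958, 0.001], [0.958, 0.287, 0.001], [0.0, 0.001, -1.0]]
ft_force: [5.6, 1.1, -6.4]
grip_width: 0.013
```

Call:
arm_command:
  rows: "1 0 0 -1 0 0 0; 1 0 0 0 0 0 0; 1 0 0 0 0 0 0"

```text
time_s: 3.4
position: [0.544, 0.0609, 0.1445]
tool_rot: [[-0.287, 0.958, 0.001], [0.958, 0.287, 0.001], [0.0, 0.002, -1.0]]
ft_force: [8.9, 3.0, -8.2]
grip_width: 0.0131
```

Call:
arm_command:
  rows: "1 0 0 -1 0 0 0; 1 0 0 -1 0 0 0; 1 0 0 0 0 0 0; 1 0 0 0 0 0 0"

```text
time_s: 3.73
position: [0.5447, 0.0611, 0.1463]
tool_rot: [[-0.287, 0.958, 0.003], [0.958, 0.287, 0.001], [0.0, 0.003, -1.0]]
ft_force: [13.1, 3.7, -11.9]
grip_width: 0.013
```

Call:
arm_command:
  rows: "1 0 1 0 0 0 0; 1 0 1 0 0 0 0; 1 0 0 0 0 0 0; 1 0 0 0 0 0 0"

```text
time_s: 4.07
position: [0.5449, 0.0612, 0.1464]
tool_rot: [[-0.287, 0.958, -0.001], [0.958, 0.287, 0.0], [0.001, -0.001, -1.0]]
ft_force: [4.9, 0.7, -11.6]
grip_width: 0.0134
```

Call:
arm_command:
  rows: "1 0 0.5 -1 0 0 0; 1 0 0.5 -1 0 0 0; 1 0 0 0 0 0 0; 1 0 0 0 0 0 0"

```text
time_s: 4.4
position: [0.545, 0.0612, 0.1469]
tool_rot: [[-0.287, 0.958, -0.005], [0.958, 0.287, -0.0], [0.001, -0.004, -1.0]]
ft_force: [6.2, -0.9, -22.2]
grip_width: 0.013
```

The lid stops dead at about 4 mm: 2 mm more command raised it only 0.5 mm while the force went from 12 to 22 N. The catch is holding it. I'll lower the lid, let go and push the catch.

Call:
arm_command:
  rows: "1 0 -1 2 0 0 0; 1 0 -1 2 0 0 0; 1 0 -1 2 0 0 0; 1 0 0 1 0 0 0; 1 0 0 0 0 0 0"

```text
time_s: 4.82
position: [0.5435, 0.0608, 0.143]
tool_rot: [[-0.287, 0.958, 0.002], [0.958, 0.287, 0.0], [-0.0, 0.002, -1.0]]
ft_force: [2.7, 1.5, -1.2]
grip_width: 0.0127
```

Call:
arm_command:
  rows: "0 0 0 0 0 0 0; 0 0 0 0 0 0 0; 0 0 0 0 0 0 0; 0 0 0 0 0 0 0; 0 0 0 0 0 0 0"

```text
time_s: 5.23
position: [0.543, 0.0606, 0.1424]
tool_rot: [[-0.287, 0.958, -0.0], [0.958, 0.287, -0.0], [-0.0, -0.0, -1.0]]
ft_force: [0.1, 0.1, -0.6]
grip_width: 0.0728
```

Call:
arm_command:
  rows: "0 0 0 -15 0 0 0; 0 0 0 -20 0 0 0; 0 0 0 -20 0 0 0; 0 0 0 0 0 0 0; 0 0 0 0 0 0 0"

```text
time_s: 5.65
position: [0.5434, 0.0606, 0.198]
tool_rot: [[-0.287, 0.958, 0.002], [0.958, 0.287, -0.0], [-0.001, 0.002, -1.0]]
ft_force: [-0.5, -0.0, 0.6]
grip_width: 0.0853
```

```bash
python3 - <<'E'
from h import *; from rig import eyes,readout
x=np.array([np.cos(YAW),np.sin(YAW)]); y=np.array([-x[1],x[0]])
im=eyes.get_image("top"); m=eyes.camera_model("top")
for a,c,p in blobs(im,(0,120,60),(8,255,255),(370,250,445,300)): print("red",a,c,onz(m,c,.1).round(4))
O=np.array([.5435,.0607])+.045*x
for t in (0,.008,.028): print("fin",t,(O-.122*x+(-.1-t)*y).round(4))
fin=np.array([.5,-.066]); tgt=fin+y*(.011+.022); print(tgt)
s=readout.observe()
plan([*tgt,s["position"][2]],down(),5,1)
print(readout.observe()["position"])
E
```

```text
red 68 [404.0, 275.0] [ 0.5005 -0.0646  0.1   ]
fin 0 [ 0.4979 -0.057 ]
fin 0.008 [ 0.5001 -0.0646]
fin 0.028 [ 0.5058 -0.0838]
[ 0.49068273 -0.03434264]
1 -15.2 -15.5 0.0 -0.0 -0.0 0.1; 1 -15.2 -15.5 0.0 -0.0 -0.0 0.1; 1 -15.2 -15.4 0.0 -0.0 -0.0 0.1; 1 -15.2 -15.4 0.0 -0.0 -0.0 0.1; 1 -15.3 -15.4 0.0 -0.0 -0.0 0.1
[0.54294534 0.06065083 0.19703701]
```

Call:
arm_command:
  rows: "1 -15 -15.5 0 0 0 0; 1 -15 -15.5 0 0 0 0; 1 -15 -15.5 0 0 0 0; 1 -15 -15.5 0 0 0 0; 1 -15 -15.5 0 0 0 0"

```text
time_s: 6.12
position: [0.4894, -0.0341, 0.1962]
tool_rot: [[-0.287, 0.958, -0.002], [0.958, 0.287, 0.001], [0.001, -0.002, -1.0]]
ft_force: [0.3, 0.4, -0.1]
grip_width: 0.0252
```

Call:
arm_command:
  rows: "1 0 0 0 0 0 0; 1 0 0 20 0 0 0; 1 0 0 20 0 0 0; 1 0 0 15 0 0 0; 1 0 0 0 0 0 0"

```text
time_s: 6.53
position: [0.489, -0.0326, 0.1391]
tool_rot: [[-0.287, 0.958, -0.006], [0.958, 0.287, 0.002], [0.004, -0.006, -1.0]]
ft_force: [0.3, -0.1, 0.0]
grip_width: 0.0001
```

```bash
python3 - <<'E'
from h import *; from rig import eyes,readout
s=readout.observe(); print(s["position"],s["grip_width"])
plan([.4907,-.0343,.102],down(),3,1)
im=eyes.get_image("wrist"); cv2.imwrite("pics/w2.png",im[:,:,::-1])
E
```

```text
[ 0.4890326  -0.03264932  0.1391332 ] 0.00011979770665407634
1 -0.7 0.4 12.4 -0.1 -0.1 0.1; 1 -0.7 0.4 12.4 -0.1 -0.1 0.1; 1 -0.7 0.4 12.4 -0.1 -0.1 0.1
```

View pics/w2.png

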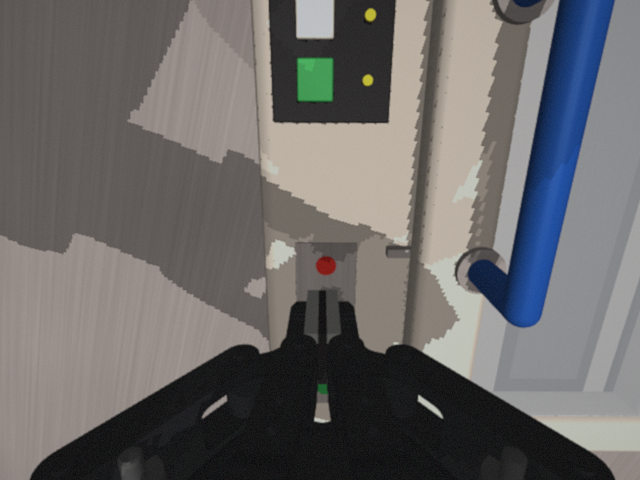

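The closed fingers sit beside the fin, by the red dot at (326,265), centred on the slide and clear of the lid edge and handle.

Call:
arm_command:
  rows: "1 0 1 12 0 0 0; 1 0 0 12 0 0 0; 1 0 0 13 0 0 0; 1 0 0 0 0 0 0"

```text
time_s: 6.92
position: [0.491, -0.0328, 0.1043]
tool_rot: [[-0.287, 0.958, -0.003], [0.958, 0.287, 0.001], [0.002, -0.002, -1.0]]
ft_force: [0.4, 0.6, -0.7]
grip_width: -0.0001
```

Call:
arm_command:
  rows: "1 -5 0 0 0 0 0; 1 -5 0 0 0 0 0; 1 -5 0 0 0 0 0; 1 0 0 0 0 0 0"

```text
time_s: 7.25
position: [0.4965, -0.0485, 0.1061]
tool_rot: [[-0.287, 0.958, 0.002], [0.958, 0.287, -0.001], [-0.001, 0.001, -1.0]]
ft_force: [0.1, -0.4, -1.1]
grip_width: -0.0001
```

Call:
arm_command:
  rows: "1 -4 0 0 0 0 0; 1 -4 0 0 0 0 0; 1 -3 0 0 0 0 0; 1 0 0 0 0 0 0"

```text
time_s: 7.58
position: [0.4991, -0.0588, 0.1054]
tool_rot: [[-0.287, 0.958, 0.0], [0.958, 0.287, -0.0], [-0.001, 0.0, -1.0]]
ft_force: [-0.2, -0.7, -0.1]
grip_width: 0.0001
```

```bash
python3 - <<'E'
from h import *; from rig import eyes,readout
im=eyes.get_image("wrist"); t=eyes.get_image("top")
t=cv2.resize(t[220:320,330:470],None,fx=4,fy=4)
o=np.zeros((600,800,3),np.uint8); o[:300,:400]=cv2.resize(im,(400,300)); o[:300,400:]=im[200:500,120:520][:300].copy() if im[200:500].shape[0]==300 else cv2.resize(im[200:480,120:520],(400,300)); o[300:600,:420]=cv2.resize(t,(420,300))
cv2.imwrite("pics/c3.png",o[:,:,::-1])
s=readout.observe(); print(s["position"],s["ft_force"],s["wrist_torque"])
E
```

```text
[ 0.49902201 -0.05849187  0.10528106] [-0.1330779   0.7314673   0.86028158] [-0.01138818 -0.01161237  0.01451621]
```

View pics/c3.png

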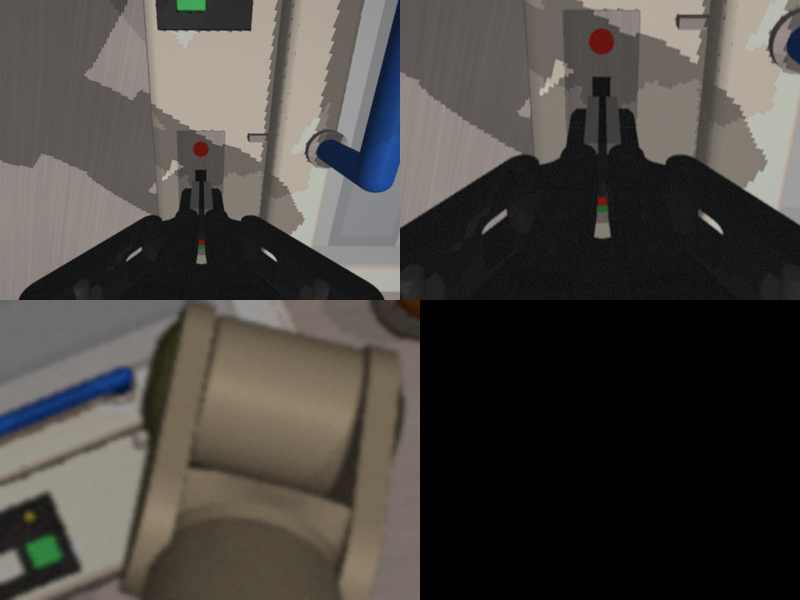

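The fin has moved: the slot shows behind the fingers, and red now lies right beside green in the gap. I'll keep going to the end stop.

Call:
arm_command:
  rows: "1 -2 0 0 0 0 0; 1 -2 0 0 0 0 0; 1 0 0 0 0 0 0"

```text
time_s: 7.93
position: [0.5, -0.0621, 0.1053]
tool_rot: [[-0.287, 0.958, -0.0], [0.958, 0.287, 0.0], [0.0, -0.0, -1.0]]
ft_force: [-0.8, 0.9, 0.9]
grip_width: 0.0
```

Call:
arm_command:
  rows: "1 -2 0 0 0 0 0; 1 0 0 0 0 0 0; 1 0 0 0 0 0 0"

```text
time_s: 8.18
position: [0.5006, -0.064, 0.1052]
tool_rot: [[-0.287, 0.958, -0.0], [0.958, 0.287, -0.0], [-0.0, -0.0, -1.0]]
ft_force: [-1.1, 0.7, 1.0]
grip_width: -0.0003
```

Call:
arm_command:
  rows: "1 -2 0 0 0 0 0; 1 0 0 0 0 0 0; 1 0 0 0 0 0 0"

```text
time_s: 8.43
position: [0.5008, -0.0646, 0.1052]
tool_rot: [[-0.287, 0.958, -0.001], [0.958, 0.287, 0.002], [0.003, -0.0, -1.0]]
ft_force: [-2.3, 9.1, 2.6]
grip_width: -0.0002
```

It reached the stop: the force jumped to 9 N at the expected place. I'll back off and return over the handle.

Call:
arm_command:
  rows: "1 -1 0 0 0 0 0; 1 0 0 0 0 0 0; 1 6 0 0 0 0 0; 1 0 0 -20 0 0 0; 1 0 0 -20 0 0 0"

```text
time_s: 8.85
position: [0.4995, -0.0609, 0.1452]
tool_rot: [[-0.288, 0.958, -0.002], [0.958, 0.288, -0.0], [0.0, -0.002, -1.0]]
ft_force: [0.1, 0.2, 0.5]
grip_width: -0.0001
```

Call:
arm_command:
  rows: "1 0 0 -25 0 0 0; 1 0 0 -27 0 0 0; 0.5 0 0 0 0 0 0; 0 0 0 0 0 0 0; 0 0 0 0 0 0 0"

```text
time_s: 9.27
position: [0.4995, -0.061, 0.1967]
tool_rot: [[-0.287, 0.958, -0.001], [0.958, 0.287, -0.0], [0.0, -0.001, -1.0]]
ft_force: [-0.6, 1.1, 0.3]
grip_width: 0.0357
```

```bash
python3 - <<'E'
from h import *
from rig import readout
p=np.array(readout.observe()["position"]); print(p)
plan([.5430,.0605,.200],down(),5,0)
E
```

```text
[ 0.49954351 -0.06104281  0.1966558 ]
0 20.8 15.3 -0.7 -0.0 -0.0 0.1; 0 20.8 15.3 -0.7 -0.0 -0.0 0.1; 0 20.8 15.3 -0.7 -0.0 -0.0 0.1; 0 20.8 15.2 -0.7 -0.0 -0.0 0.1; 0 20.9 15.2 -0.7 -0.0 -0.0 0.1
```

Call:
arm_command:
  rows: "0 21 15 0 0 0 0; 0 21 15 0 0 0 0; 0 21 15.5 0 0 0 0; 0 20.5 15.5 0 0 0 0; 0 20.5 15.5 0 0 0 0"

```text
time_s: 9.68
position: [0.5431, 0.0617, 0.1959]
tool_rot: [[-0.287, 0.958, -0.002], [0.958, 0.287, -0.0], [0.001, -0.002, -1.0]]
ft_force: [0.4, -0.2, 0.6]
grip_width: 0.0852
```

Call:
arm_command:
  rows: "0 0 0 0 0 0 0; 0 0 0 0 0 0 0"

```text
time_s: 9.85
position: [0.5429, 0.0614, 0.1958]
tool_rot: [[-0.289, 0.957, -0.002], [0.957, 0.289, -0.0], [0.001, -0.002, -1.0]]
ft_force: [-0.1, -0.9, -0.5]
grip_width: 0.0854
```

```bash
python3 - <<'E'
from h import *
from rig import readout,eyes
p=np.array(readout.observe()["position"]); print(p)
plan([.5432,.0605,.142],down(),3,0)
m=eyes.camera_model("wrist");im=eyes.get_image("wrist")
for n,lo,hi in(("red",(0,120,60),(8,255,255)),("green",(45,100,50),(85,255,255))):
    for a,c,q in blobs(im,lo,hi,amin=40): print(n,a,c,onz(m,c,.076).round(4),onz(m,c,.1).round(4))
cv2.imwrite("pics/w4.png",im[:,:,::-1])
E
```

```text
[0.54292099 0.06138863 0.19583819]
0 -0.3 0.0 17.9 -0.0 -0.0 0.1; 0 -0.3 0.0 17.9 -0.0 -0.0 0.1; 0 -0.3 0.0 17.9 -0.0 -0.0 0.1
red 65 [208.4, 30.2] [0.4346 0.1718 0.076 ] [0.4428 0.1688 0.1   ]
red 913 [199.2, 119.1] [0.4386 0.1179 0.076 ] [0.4465 0.1201 0.1   ]
red 132 [228.5, 321.7] [ 0.4902 -0.0311  0.076 ] [ 0.4931 -0.0144  0.1   ]
red 613 [226.4, 395.0] [ 0.504  -0.1055  0.076 ] [ 0.5055 -0.0815  0.1   ]
green 711 [207.5, 201.5] [0.4547 0.0634 0.076 ] [0.461  0.0709 0.1   ]
green 60 [238.2, 407.6] [ 0.5172 -0.1163  0.076 ] [ 0.5174 -0.0913  0.1   ]
```

The fin now measures about (0.505, -0.085), where its open end should be. Gripping the handle again.

Call:
arm_command:
  rows: "0 0 0 18 0 0 0; 0 0 0 18 0 0 0; 0 0 0 18 0 0 0; 0 0 0 0 0 0 0; 0.5 0 0 0 0 0 0"
  squeeze: 25

```text
time_s: 10.32
position: [0.5427, 0.0597, 0.1428]
tool_rot: [[-0.286, 0.958, -0.002], [0.958, 0.286, 0.0], [0.001, -0.002, -1.0]]
ft_force: [0.9, 0.4, -0.0]
grip_width: 0.0756
```

Call:
arm_command:
  rows: "1 0 0 0 0 0 0; 1 0 0 0 0 0 0; 1 0 0 0 0 0 0; 1 0 0 0 0 0 0; 1 0 0 0 0 0 0"

```text
time_s: 10.73
position: [0.5435, 0.0606, 0.1438]
tool_rot: [[-0.287, 0.958, 0.001], [0.958, 0.287, -0.0], [-0.0, 0.001, -1.0]]
ft_force: [2.6, 2.1, 3.9]
grip_width: 0.0127
```

Call:
arm_command:
  rows: "1 0 0 0 0 0 0; 1 0 0 0 0 0 0; 1 0 0 0 0 0 0; 1 0 0 0 0 0 0; 1 0 0 0 0 0 0"

```text
time_s: 11.15
position: [0.5435, 0.0606, 0.1438]
tool_rot: [[-0.287, 0.958, 0.001], [0.958, 0.287, -0.0], [-0.0, 0.001, -1.0]]
ft_force: [0.4, 0.1, 5.2]
grip_width: 0.0131
```

Call:
arm_command:
  rows: "1 0 0.5 -1 0 0 0; 1 0 0.5 -1 0 0 0; 1 0 0.5 -1 0 0 0; 1 0 0 0 0 0 0; 1 0 0 0 0 0 0"

```text
time_s: 11.57
position: [0.5443, 0.0609, 0.1459]
tool_rot: [[-0.287, 0.958, -0.001], [0.958, 0.287, -0.0], [0.0, -0.001, -1.0]]
ft_force: [0.5, -2.3, -3.9]
grip_width: 0.0128
```

Call:
arm_command:
  rows: "1 0 0.5 -1 0 0 0; 1 0 0.5 -1 0 0 0; 1 0 0.5 -1 0 0 0; 1 0 0.5 -1 0 0 0; 1 0 0 0 0 0 0"

```text
time_s: 11.98
position: [0.5463, 0.0615, 0.1505]
tool_rot: [[-0.287, 0.958, -0.001], [0.958, 0.287, -0.0], [-0.0, -0.001, -1.0]]
ft_force: [-3.4, -4.0, -3.2]
grip_width: 0.0131
```

The lid passes the old stop at a steady 3–4 N, so it is free. Next are the arc steps.

```bash
python3 - <<'E'
import numpy as np
t=np.linspace(.045,.87,26); r=np.hypot(150,64); a=np.arctan2(64,150)+t
x=-r*np.cos(a); z=r*np.sin(a)
for i in range(0,25,5): print([(round(x[j+1]-x[j],1),round(z[j]-z[j+1],1)) for j in range(i,i+5)], round(t[i+5],2), z[i+5]+80)
E
```

```text
[(np.float64(2.4), np.float64(-4.8)), (np.float64(2.6), np.float64(-4.7)), (np.float64(2.7), np.float64(-4.6)), (np.float64(2.9), np.float64(-4.5)), (np.float64(3.0), np.float64(-4.5))] 0.21 173.8629635192604
[(np.float64(3.2), np.float64(-4.3)), (np.float64(3.3), np.float64(-4.2)), (np.float64(3.4), np.float64(-4.1)), (np.float64(3.6), np.float64(-4.0)), (np.float64(3.7), np.float64(-3.9))] 0.38 194.49336716529524
[(np.float64(3.8), np.float64(-3.8)), (np.float64(4.0), np.float64(-3.6)), (np.float64(4.1), np.float64(-3.5)), (np.float64(4.2), np.float64(-3.4)), (np.float64(4.3), np.float64(-3.2))] 0.54 212.0137543552517
[(np.float64(4.4), np.float64(-3.1)), (np.float64(4.5), np.float64(-2.9)), (np.float64(4.6), np.float64(-2.8)), (np.float64(4.7), np.float64(-2.6)), (np.float64(4.8), np.float64(-2.5))] 0.7 225.94821374311303
[(np.float64(4.9), np.float64(-2.3)), (np.float64(4.9), np.float64(-2.2)), (np.float64(5.0), np.float64(-2.0)), (np.float64(5.1), np.float64(-1.8)), (np.float64(5.1), np.float64(-1.7))] 0.87 235.91823957718583
```

Call:
arm_command:
  rows: "1 0 2.4 -4.8 0 0 0; 1 0 2.6 -4.7 0 0 0; 1 0 2.7 -4.6 0 0 0; 1 0 2.9 -4.5 0 0 0; 1 0 3 -4.5 0 0 0"

```text
time_s: 12.4
position: [0.5587, 0.0652, 0.1738]
tool_rot: [[-0.287, 0.958, -0.003], [0.958, 0.287, -0.001], [-0.0, -0.003, -1.0]]
ft_force: [-7.0, -6.2, -0.8]
grip_width: 0.0129
```

Call:
arm_command:
  rows: "1 0 3.2 -4.3 0 0 0; 1 0 3.3 -4.2 0 0 0; 1 0 3.4 -4.1 0 0 0; 1 0 3.6 -4 0 0 0; 1 0 3.7 -3.9 0 0 0"

```text
time_s: 12.82
position: [0.5746, 0.07, 0.195]
tool_rot: [[-0.287, 0.958, -0.004], [0.958, 0.287, -0.002], [-0.001, -0.004, -1.0]]
ft_force: [-13.2, -7.0, 7.4]
grip_width: 0.0131
```

Call:
arm_command:
  rows: "1 0 3.3 -4.2 0 0 0; 1 0 3.3 -4 0 0 0; 1 0 3.5 -3.9 0 0 0; 1 0 4 -3.5 0 0 0; 1 0 4.2 -3.3 0 0 0"

```text
time_s: 13.23
position: [0.5933, 0.0755, 0.2136]
tool_rot: [[-0.287, 0.958, -0.001], [0.958, 0.287, -0.001], [-0.001, -0.001, -1.0]]
ft_force: [-5.7, -4.2, 1.9]
grip_width: 0.0129
```

Call:
arm_command:
  rows: "1 0 4.2 -3.3 0 0 0; 1 0 4.2 -3.2 0 0 0; 1 0 4.3 -3.1 0 0 0; 1 0 4.5 -2.8 0 0 0; 1 0 4.7 -2.6 0 0 0"

```text
time_s: 13.65
position: [0.6145, 0.0818, 0.2287]
tool_rot: [[-0.287, 0.958, -0.0], [0.958, 0.287, -0.001], [-0.001, -0.0, -1.0]]
ft_force: [-4.0, -4.7, 1.4]
grip_width: 0.0131
```

Call:
arm_command:
  rows: "1 0 4.8 -2.5 0 0 0; 1 0 4.9 -2.4 0 0 0; 1 0 5 -2 0 0 0; 1 0 5 -2 0 0 0; 1 0 5 -1.8 0 0 0"

```text
time_s: 14.07
position: [0.6384, 0.0888, 0.2403]
tool_rot: [[-0.287, 0.958, 0.002], [0.958, 0.287, -0.001], [-0.001, 0.001, -1.0]]
ft_force: [-5.1, -5.4, 7.0]
grip_width: 0.013
```

Call:
arm_command:
  rows: "1 0 3 -1 0 0 0; 1 0 0 0 0 0 0; 1 0 0 0 0 0 0; 1 0 0 0 0 0 0; 1 0 0 0 0 0 0"

```text
time_s: 14.48
position: [0.6414, 0.0898, 0.2413]
tool_rot: [[-0.287, 0.958, 0.003], [0.958, 0.287, -0.001], [-0.001, 0.003, -1.0]]
ft_force: [-3.1, -4.5, 5.1]
grip_width: 0.0131
```

```bash
python3 - <<'E'
from h import *
from rig import readout,eyes
s=readout.observe(); p=np.array(s["position"]); print(s["time_s"],p,s["ft_force"],s["grip_width"])
x=np.array([np.cos(YAW),np.sin(YAW)]); h=np.array([.5435,.0607])+.150*x
g=p+.002*np.array([0,0,1]); print("lid",np.arctan2(g[2]-.080,(h-g[:2])@x)-np.arctan2(64,150), "r",np.hypot(g[2]-.080,(h-g[:2])@x))
im=eyes.get_image("scene"); cv2.imwrite("pics/s5.png",im[:,:,::-1])
E
```

```text
14.4833 [0.64137317 0.08976921 0.24132087] [-3.10033311 -4.45963734  5.06268061] 0.013052825588452643
lid 0.8822192435008154 r 0.17020063200555086
```

View pics/s5.png

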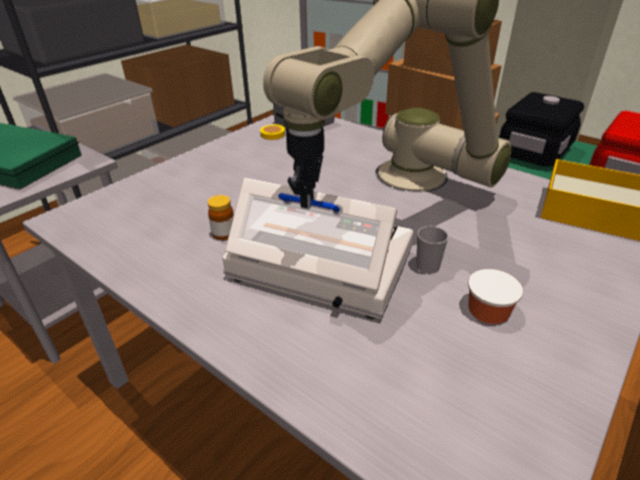

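The scene view shows the lid up at about 50°, held by its blue bar from (278,197) to (340,210). The can, jar and tub are standing. I'll check the bar's position and the bystanders numerically.

```bash
python3 - <<'E'
from h import *
from rig import readout,eyes
x=np.array([np.cos(YAW),np.sin(YAW),0]); y=np.array([-x[1],x[0],0]); O=np.array([.5435,.0607,0])+.045*x
for n,f in(("scene","pics/s5.png"),("scene","pics/scene0.png")):
    im=cv2.imread(f)[:,:,::-1].copy(); m=eyes.camera_model(n)
    B=blobs(im,(105,120,40),(130,255,255),(240,180,400,240),amin=20)
    P=np.vstack([b[2] for b in B]); e=P[P[:,0].argmin()],P[P[:,0].argmax()]
    print(f,[q.tolist() for q in e])
    for q,yy in zip(e,(-.06,.06)):
        c,d=ray(m,q); w=c+d*((yy-(c-O)@y)/(d@y)); h=w-O; r=np.array([.105-h@x,h[2]-.08]); print((h@x).round(4),h[2].round(4),"lid",np.arctan2(r[1],r[0])-np.arctan2(64,150),"r",np.hypot(*r))
a=cv2.imread("pics/top0.png"); b=eyes.get_image("top")[:,:,::-1]; a2=cv2.imread("pics/scene0.png"); b2=eyes.get_image("scene")[:,:,::-1]
for n,p,q,(u0,v0,u1,v1) in(("can",a,b,(220,318,258,358)),("tub",a,b,(120,290,190,355)),("can s",a2,b2,(416,228,447,273)),("tub s",a2,b2,(462,268,525,325)),("jar s",a2,b2,(205,193,232,240))):
    print(n,cv2.phaseCorrelate(p[v0:v1,u0:u1].mean(2),q[v0:v1,u0:u1].mean(2)))
s=readout.observe(); print(s["time_s"],np.round(s["position"],4),np.abs(s["qvel"]).max(),s["ft_force"])
E
```

```text
pics/s5.png [[279, 195], [338, 208]]
0.0647 0.2433 lid 0.9257042998197826 r 0.16824116645869153
0.0223 0.213 lid 0.6114611650621957 r 0.15664865751616044
pics/scene0.png [[299, 207], [351, 223]]
-0.0302 0.1572 lid 0.11557315233815352 r 0.15572785116156818
-0.0697 0.1155 lid -0.2028902628580915 r 0.17826574994865135
can ((-0.17387562402376133, 0.08477883565013755), 0.8641138141024898)
tub ((0.05092363635009178, -0.006172593291978501), 0.9676199641024904)
can s ((0.1718979271164347, 0.8263613248506694), 0.805917094191482)
tub s ((-0.04051944906566973, -0.0168118625515703), 0.9870319330190519)
jar s ((0.24175441842347567, -0.1827634679013137), 0.7171678979577463)
14.6333 [0.6414 0.0898 0.2413] 0.07034922225105389 [-3.62250534 -4.34034609  5.78446556]
```

Two estimates of the lid angle give about 0.81 and 0.88 rad, and the bystanders haven't moved (shifts under 1 px). I'll raise it about 0.15 rad more for margin, then hold.

Call:
arm_command:
  rows: "1 0 4.8 -1.4 0 0 0; 1 0 4.8 -1.1 0 0 0; 1 0 4.9 -0.8 0 0 0; 1 0 4.9 -0.4 0 0 0; 1 0 4.9 -0.2 0 0 0"

```text
time_s: 15.05
position: [0.6649, 0.0968, 0.246]
tool_rot: [[-0.287, 0.958, 0.004], [0.958, 0.287, -0.001], [-0.002, 0.004, -1.0]]
ft_force: [-3.4, -4.1, 12.4]
grip_width: 0.013
```

Call:
arm_command:
  rows: "1 0 0 0 0 0 0; 1 0 0 0 0 0 0; 1 0 0 0 0 0 0; 1 0 0 0 0 0 0; 1 0 0 0 0 0 0"

```text
time_s: 15.47
position: [0.6651, 0.0968, 0.2459]
tool_rot: [[-0.287, 0.958, 0.005], [0.958, 0.287, -0.0], [-0.002, 0.005, -1.0]]
ft_force: [-1.2, -3.2, 7.9]
grip_width: 0.0132
```

```bash
python3 - <<'E'
from rig import readout,eyes; import cv2,numpy as np
im=eyes.get_image("scene"); im2=eyes.get_image("wrist")
o=np.hstack([cv2.resize(im[150:330,180:420],(400,300)),cv2.resize(im2,(400,300))]); cv2.imwrite("pics/f6.png",o[:,:,::-1])
s=readout.observe(); print(s["time_s"],np.round(s["position"],4),np.abs(s["qvel"]).max(),s["ft_force"],s["grip_width"])
E
```

```text
15.5667 [0.6651 0.0968 0.2459] 0.1286343390536189 [-1.75445343 -3.39317484  8.10617502] 0.013053536459340627
```

View pics/f6.png

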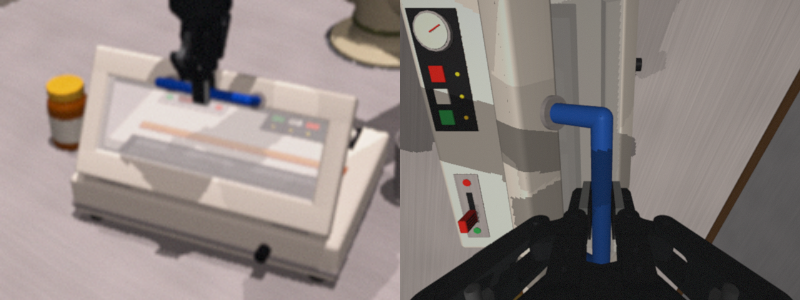

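The pictures show the lid well open (around 1 rad), the bar held between the pads, the catch at the green dot and the jar clear. The arm is still, so I'm handing in.

```bash
python3 -c "
from rig import env; print(env.close_job())"
```

```text
the job is handed in; nothing more can be done
None
```

The vacuum packer is open. I handed the job in at 15.6 s with the arm still holding the lid by its blue handle, at roughly 1 rad. No verdict came back.

- **Tug test:** I tugged the lid before touching the catch. It stopped dead after about 4 mm, with the force climbing to 22 N, so the catch was holding it.
- **Freeing it:** I lowered the lid and pushed the catch with closed fingers to its end stop. The force jumped to 9 N there, and the wrist camera showed the fin at the green dot.
- **Raising it:** I gripped the handle again. The lid went past the old stop freely, and I raised it slowly along its arc.
- **Last checks:** The arm was still, with 13 mm of grip on the bar and 8–9 N at the wrist. Pictures just before the last raise showed can, jar and tub unmoved (under 1 px). After it I looked only at the jar, which was clear of the lid.

Two checks disagreed. Before the last raise of about 0.15 rad, the lid angle came out at 0.88 rad from the arm and about 0.81 rad from the image. The two ends of the bar in that image also differed widely (0.93 and 0.61 rad). The arm's radius about the hinge read 170 mm instead of 163 mm. I raised the lid further to stay clear of the 0.7 rad limit, and did not measure the final angle separately.

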